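Take the cap off the run-out till-roll spindle

ROBOT

A 6-joint arm with a two-finger parallel gripper is mounted at the origin on the work surface. World frame = base frame: x ahead of the robot, y to its left, z up, the work surface at z = 0. Lengths are in m, angles in rad, forces in N, time in s.
With the tool pointing down it reaches from about 0.3 to 0.75 m from the base axis. Payload 8.5 kg.
Tool frame: the origin (TCP) lies at the very end of the fingers, on their centre line; the grasp point (between the pads) lies 19 mm behind it; z points along the fingers, y is the direction in which the jaws open and shut (so a half turn about z gives the same grasp; the last joint's range is limited). The gripper opens to 85 mm and grips with 20 to 120 N. Pads are 22 mm wide; open, the fingers measure 114 mm over their backs; the gripper's body (76 mm by 85 mm) begins 54 mm behind the grasp point. The pads swing forward as they close: fully open they stand 13 mm farther back than shut.
Start: joints at [-1.428, 0.381, 1.297, -0, 1.464, -0.215], TCP at [0.193, -0.515, 0.231] pointing down, gripper open.
Joint ranges: [-3.11, 3.11], [-0.89, 2.33], [0.22, 2.48], [-1.42, 4.56], [0.17, 2.85], [-2.88, 2.88]. Speed limits (rad/s): [2.39, 2.39, 3.14, 3.14, 3.14, 3.14].

INTERFACE

Orientations are given as a 3x3 rotation matrix whose columns are the frame's x, y, z axes.
In Python, from plant import bot gives the robot as it stands. The module is installed in compiled form; this text tells all that it offers.
- The arm moves only by the tool move_arm, never from a script. Its argument "targets" is a list of rows, each a list of 3 entries, a list of its own where there are three numbers: the shift along the tool's x, y, z scaled (see below), then the turn, a rotation vector about the tool's x, y, z scaled (see below), then the gripper's target within -1 to 1 (fully open at 1, half-way at 0, shut at -1). In form: [[[x, y, z], [rx, ry, rz], fingers], ...]. A call has 1 to 5 rows; each row is the pose to reach, as a shift and turn from the pose commanded when the call began, along the tool's axes at that moment; what a row does not reach only later rows make up. The controller multiplies each number of a shift by 100 mm and each number of a turn by 90 degrees. A row lasts 1/12 s, in which the tool goes at most 41.7 mm and 7.16 degrees, less where a joint would pass 70% of its speed; a pose out of reach is approached as far as the arm can. A call with a number of a shift or a turn outside -1 to 1 is refused whole. A call with a gripper value outside its range is refused whole. The fingers move at their own pace and stop on an object; "grip_force" is the grip in N (left out, the last holds). Time passes only in rows, so rows that repeat a pose let the fingers close. It gives the time, the measured TCP pose, the force and the opening at its end, in the units of the state.
- bot.sense(): the state, without advancing time (a new reading comes with each control period).
- bot.read_camera(name): name is "scene" or "top" or "wrist"; returns a dict with "img" (384x512x3 uint8, red, green, blue), "range_z" (384x512 float32, m along the optical axis (not along the pixel's ray), 0 where there is no reading), "fx", "fy", "cx", "cy" (pixels), "rvec" (rotation vector, rad) and "tvec" (3), from world to camera coordinates, as OpenCV has them. Camera axes: x right, y down, z forward; pixel columns grow to the right and rows downward; lengths in m; the calibration is good to about 2 mm. A picture is of the moment at which its call begins.
- bot.finish_job(): hands the job in, once; it reports no verdict.
Trained networks look in a picture, given as the dict that the camera call returned (one of the last four; its "shot" number tells which), for a name from the list of things; names that differ only in an ending like _2 or _b are one class to them, and where a whole thing is asked for, a point or a joint stands for the part that bears it (a point fixed in the world has none). Each returns a list of dicts, best first, with "p" (0 to 1); they miss things now and then, are a little off and sometimes report something else, mostly with a low value. They report only what shows in the picture. A call takes as long as a camera call.
- bot.masks_of(picture, label): "pixels" (384x512 bool, what is visible of it) and "bbox" ([left, top, right, bottom] in pixels, round what is visible of it).
- bot.tip_of(picture, label): "position" ([column, row] in pixels: a listed point, or the origin of a listed thing).
The state is a dict: "clock": time; "joints": joint angles; "dq": joint speeds; "joint_efforts": joint torques, N m; "tcp_pos": TCP position; "ee_rot": TCP orientation; "force": force on the tool from outside, world axes, zero at the start; "wrist_torque": the same for the moment, N m; "gripper_width": finger opening in m.
Only numpy, scipy, OpenCV 4.12 (cv2) and the standard library are available. Lean on these libraries where they do the work, as an engineer would, in place of code of your own. Each camera call takes 0.05 s, during which the arm holds its last target.

TASK

One of the three till-roll spindles on the counter has run out: only its thin brown cardboard core is left. Unscrew that spindle's cap anticlockwise until its thread lets go, lift it straight off, and set it down gently, open side down, wholly on the round cork mat so that the spindle can be refilled.

Things in the scene. Friction and masses are not known exactly. Their poses are not given: they have to be found in the camera images.
- cap: Screw cap of the run-out spindle: fluted round aluminium, 50 mm diameter, 36 mm high, 90 g, closed top, open below. Origin: centre of its lower rim, z up. Starts resting on the neck with its rim 68 mm (top 104 mm) above the counter, finger tight; grip it from above across the diameter, any yaw. The other two spindles, 130 mm or more away, carry the same cap.
- spindle: The run-out till-roll spindle, fixed: round black foot 84 mm in diameter, 8 mm thick; upright with a bare brown cardboard core 28 mm in diameter, top at 65 mm; then the threaded neck. Origin: centre of the foot's underside, z up. The other two are as tall but carry white paper rolls 72 to 80 mm in diameter.
- neck (a point): Centre of the top of the run-out spindle's steel neck, 90 mm up, inside the cap; z up. Coarse two-start thread: turned anticlockwise (from above) the cap lets go after about 0.7 rad, lifts off freely between 0.8 and 1.9 rad, meets a stop near 2.1; 1.3 is right. Clockwise it stops at 0.3. 2 mm vertical play: turn at constant height. Raise the cap over 25 mm to clear.
- mat: Round cork mat lying on the counter between the robot and the spindles, fixed, 120 mm in diameter and 5 mm thick. Origin: centre of its underside; z up.

How it is judged:
By the outcome, as a careful person would: the job done as asked, in the order asked, and still so for the second after the job is handed in, with the robot touching nothing.
It also fails if it takes over 42 s, if anything falls off the work surface, if the arm or the gripper's body presses on something with over 40 N, if the wrist force passes 120 N, or if a joint passes its speed limit or range.

## Working session

There is one attempt and no reset: what is moved stays moved. The work goes in short steps, Python scripts to look and compute and a tool call to move; the robot and the scene stay as the last step left them, time stands still between calls to the robot, and variables do not carry over. Pictures are saved under pics/ and viewed, and the job is handed in when it is done.

Besides the shell and the picture viewer there is one more tool, called as a command line: name --argument value ..., lists and objects as JSON in quotes. move_arm: Moves the arm, as the interface text tells. Shifts and turns lie within -1 to 1; 1 stands for 100 mm of shift or 90 degrees of turn. Its arguments: {"type":"object","properties":{"targets":{"type":"array","items":{"type":"array"}},"grip_force":{"type":"number"}},"required":["targets"]}

```bash
mkdir -p pics; cat > h.py <<'E'
import numpy as np,cv2
from plant import bot
def Rt(c): return cv2.Rodrigues(np.array(c["rvec"],float))[0],np.array(c["tvec"],float).reshape(3)
def w2p(c,P):
    R,t=Rt(c);q=R@np.array(P)+t;return [c["fx"]*q[0]/q[2]+c["cx"],c["fy"]*q[1]/q[2]+c["cy"]]
def cloud(c):
    R,t=Rt(c);z=c["range_z"];v,u=np.mgrid[:384,:512]
    p=np.stack([(u-c["cx"])/c["fx"]*z,(v-c["cy"])/c["fy"]*z,z],-1);return (p-t)@R
def ray(c,u,v,h):
    R,t=Rt(c);o=-R.T@t;d=R.T@np.array([(u-c["cx"])/c["fx"],(v-c["cy"])/c["fy"],1]);return o+d*(h-o[2])/d[2]
def save(c,n): cv2.imwrite(f"pics/{n}.png",c["img"][:,:,::-1])
E
python3 - <<'E'
from h import *
s=bot.sense();print({k:np.round(v,3) for k,v in s.items()})
for n in ("scene","top"):
    c=bot.read_camera(n);save(c,n+"0");W=cloud(c)
    for l in ("cap","spindle","mat"):
        for m in bot.masks_of(c,l):
            k=m["pixels"]&(c["range_z"]>0);print(n,l,round(m["p"],2),m["bbox"],np.round(np.median(W[k],0),3),np.round(np.percentile(W[k],[2,98],axis=0),3).tolist())
        print([(round(t["p"],2),np.round(t["position"])) for t in bot.tip_of(c,l)])
E
```

```text
{'clock': np.float64(0.0), 'joints': array([-1.428,  0.381,  1.298,  0.   ,  1.464, -0.215]), 'dq': array([-0.   , -0.001, -0.   , -0.001,  0.001,  0.   ]), 'joint_efforts': array([ 2.0000e-03, -4.4846e+01, -2.3128e+01, -0.0000e+00,  5.0000e-03,
       -0.0000e+00]), 'tcp_pos': array([ 0.193, -0.515,  0.231]), 'ee_rot': array([[ 0.937,  0.35 , -0.   ],
       [ 0.35 , -0.937,  0.001],
       [ 0.   , -0.001, -1.   ]]), 'force': array([-0.267,  0.2  ,  0.508]), 'wrist_torque': array([-0.036, -0.031, -0.03 ]), 'gripper_width': np.float64(0.085)}
scene cap 0.73 [262.4, 193.5, 290.5, 228.6] [ 0.589 -0.016  0.103] [[0.562, -0.033, 0.007], [0.61, 0.03, 0.106]]
scene cap 0.2 [253.5, 221.7, 296.0, 253.8] [ 0.595 -0.021  0.008] [[0.548, -0.048, 0.002], [0.624, 0.021, 0.041]]
[(0.71, array([276., 215.]))]
scene spindle 0.58 [249.6, 219.1, 295.4, 257.3] [ 0.595 -0.021  0.008] [[0.548, -0.048, 0.002], [0.624, 0.023, 0.04]]
[(0.75, array([277., 232.]))]
scene mat 0.58 [202.4, 163.9, 261.4, 211.1] [0.451 0.045 0.005] [[0.397, -0.007, 0.002], [0.504, 0.1, 0.007]]
scene mat 0.44 [263.0, 192.6, 291.2, 229.6] [ 0.589 -0.015  0.103] [[0.563, -0.033, 0.001], [0.61, 0.045, 0.106]]
[]
[(0.92, array([270., 156.]))]
top spindle 0.9 [247.4, 146.6, 291.1, 185.4] [ 0.568 -0.011  0.007] [[0.544, -0.048, 0.004], [0.601, 0.031, 0.011]]
[(0.82, array([266., 164.]))]
top mat 0.72 [209.8, 199.1, 271.0, 262.9] [0.448 0.049 0.004] [[0.394, -0.004, 0.001], [0.501, 0.101, 0.008]]
top mat 0.49 [251.0, 149.6, 293.9, 184.5] [ 0.567 -0.011  0.007] [[0.544, -0.049, 0.0], [0.604, 0.029, 0.07]]
[(0.57, array([240., 233.]))]
```

```bash
python3 - <<'E'
import cv2,numpy as np
a=cv2.imread("pics/scene0.png");b=cv2.imread("pics/top0.png")
cv2.imwrite("pics/both.png",np.hstack([cv2.resize(a[110:300,130:380],None,fx=1.6,fy=2*.8),cv2.resize(b[90:280,130:380],None,fx=1.6,fy=1.6)]))
E
python3 - <<'E'
from h import *
c=bot.read_camera("top");W=cloud(c);
for lo,hi,r in ((.098,.112,1),):
    k=((W[...,2]>lo)&(W[...,2]<hi)&(c["range_z"]>0)).astype(np.uint8)
    n,L,S,C=cv2.connectedComponentsWithStats(k)
    for i in range(1,n):
        if S[i,4]>30:
            p=W[L==i];print(S[i],C[i].round(1),p.mean(0).round(4),p.min(0).round(3),p.max(0).round(3))
print(ray(c,270,156,.068), ray(c,266,164,0),ray(c,240,233,0))
c=bot.read_camera("scene");W=cloud(c)
k=((W[...,2]>.098)&(W[...,2]<.112)&(c["range_z"]>0)).astype(np.uint8)
n,L,S,C=cv2.connectedComponentsWithStats(k)
for i in range(1,n):
    if S[i,4]>30:
            p=W[L==i];print(S[i],C[i].round(1),p.mean(0).round(4),p.min(0).round(3),p.max(0).round(3))
print(ray(c,276,215,.068), ray(c,277,232,0))
E
```

```text
[  8   0 132  30 842] [83.2 18.2] [0.836  0.3349 0.1067] [0.816 0.234 0.098] [0.874 0.475 0.112]
[ 444    0   68   33 1648] [477.4  14.1] [ 0.8377 -0.3926  0.1035] [ 0.806 -0.458  0.098] [ 0.867 -0.334  0.108]
[196  16  80  23 544] [235.4  26.6] [0.8171 0.0536 0.1052] [ 0.796 -0.019  0.098] [0.838 0.127 0.112]
[151 127  28  28 612] [164.6 140.7] [0.6037 0.1796 0.1035] [0.58  0.156 0.099] [0.63  0.205 0.108]
[349 132  29  28 614] [362.8 145.3] [ 0.5924 -0.1727  0.103 ] [ 0.568 -0.199  0.098] [ 0.617 -0.149  0.108]
[256 138  29  28 614] [270.2 151.1] [ 0.5833 -0.0083  0.1033] [ 0.559 -0.033  0.098] [0.608 0.017 0.108]
[ 0.5817273  -0.00828451  0.068     ] [ 0.57964377 -0.00090482  0.        ] [0.44286943 0.05102641 0.        ]
[298   0  48  13 210] [323.   5.] [0.37   0.5399 0.1044] [0.306 0.529 0.098] [0.408 0.598 0.112]
[431  21   8   7  34] [434.2  23.8] [0.6207 0.6237 0.1046] [0.613 0.619 0.098] [0.627 0.628 0.111]
[ 13  84  74  29 176] [40.8 95.4] [ 0.0543 -0.0559  0.1053] [-0.018 -0.07   0.098] [ 0.166 -0.035  0.112]
[ 97 104  77  35 231] [145.1 125.1] [0.2809 0.0027 0.1058] [ 0.198 -0.04   0.098] [0.302 0.072 0.112]
[462 108  50  91 577] [486.4 169.2] [0.854  0.2691 0.107 ] [0.818 0.229 0.098] [0.907 0.445 0.112]
[326 132  28  22 466] [339.6 142.1] [0.6068 0.1775 0.1034] [0.581 0.155 0.098] [0.632 0.206 0.108]
[262 194  30  27 613] [276.7 207.2] [ 0.5864 -0.0101  0.1036] [ 0.561 -0.034  0.098] [0.61  0.016 0.108]
[390 220  62  62 427] [420.1 251.2] [0.8183 0.0478 0.107 ] [ 0.798 -0.021  0.098] [0.84  0.125 0.112]
[207 271  33  33 846] [222.9 286.9] [ 0.5951 -0.1745  0.1036] [ 0.569 -0.199  0.098] [ 0.619 -0.148  0.107]
[ 0.58385905 -0.00496177  0.068     ] [5.86600744e-01 5.17005423e-04 0.00000000e+00]
```

View pics/both.png

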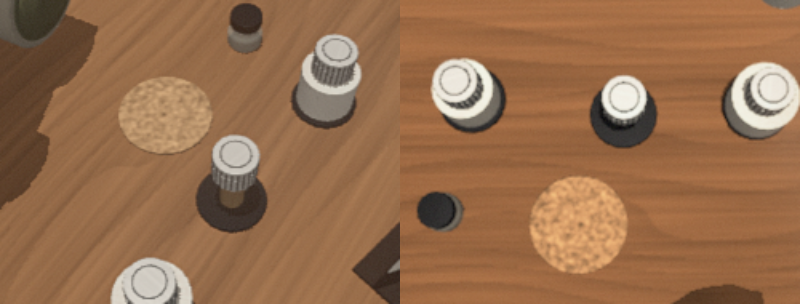

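The run-out spindle is the middle one: bare brown core, cap at scene (276,207) and top (270,151). Its cap is at about (0.585, -0.009) with its top at 0.104. The mat is at about (0.448, 0.049). I'll travel over the cap at the current height.

move_arm --targets '[[[0.3, -0.19, 0], [0, 0, 0], 1], [[0.6, -0.37, 0], [0, 0, 0], 1], [[0.9, -0.56, 0], [0, 0, 0], 1]]'

```text
clock: 1.05
tcp_pos: [0.2577, -0.4303, 0.2311]
ee_rot: [[0.937, 0.349, 0.0], [0.349, -0.937, 0.0], [0.0, -0.0, -1.0]]
force: [1.3, -0.5, 0.6]
gripper_width: 0.0855
```

move_arm --targets '[[[0.3, -0.19, 0], [0, 0, 0], 1], [[0.6, -0.37, 0], [0, 0, 0], 1], [[0.9, -0.56, 0], [0, 0, 0], 1]]'

```text
clock: 1.3
tcp_pos: [0.3227, -0.3458, 0.2315]
ee_rot: [[0.937, 0.35, 0.0], [0.35, -0.937, -0.0], [0.0, 0.0, -1.0]]
force: [-0.1, -0.0, -0.9]
gripper_width: 0.0855
```

move_arm --targets '[[[0.3, -0.19, 0], [0, 0, 0], 1], [[0.6, -0.37, 0], [0, 0, 0], 1], [[0.9, -0.56, 0], [0, 0, 0], 1]]'

```text
clock: 1.55
tcp_pos: [0.3875, -0.2618, 0.2315]
ee_rot: [[0.937, 0.35, 0.0], [0.35, -0.937, -0.0], [0.0, 0.001, -1.0]]
force: [1.3, -1.1, 0.3]
gripper_width: 0.0856
```

move_arm --targets '[[[0.3, -0.19, 0], [0, 0, 0], 1], [[0.6, -0.37, 0], [0, 0, 0], 1], [[0.9, -0.56, 0], [0, 0, 0], 1]]'

```text
clock: 1.8
tcp_pos: [0.4522, -0.1778, 0.2315]
ee_rot: [[0.937, 0.35, 0.0], [0.35, -0.937, -0.0], [0.0, 0.0, -1.0]]
force: [0.3, -1.2, -0.4]
gripper_width: 0.0849
```

move_arm --targets '[[[0.3, -0.19, 0], [0, 0, 0], 1], [[0.6, -0.37, 0], [0, 0, 0], 1], [[0.9, -0.56, 0], [0, 0, 0], 1], [[0.9, -0.56, 0], [0, 0, 0], 1], [[0.9, -0.56, 0], [0, 0, 0], 1]]'

```text
clock: 2.22
tcp_pos: [0.5166, -0.094, 0.2311]
ee_rot: [[0.936, 0.353, -0.0], [0.353, -0.936, 0.0], [-0.0, -0.0, -1.0]]
force: [-0.8, -0.4, 0.2]
gripper_width: 0.0857
```

```bash
cat > cp.py <<'E'
from h import *
import sys
s=bot.sense();R=np.array(s["ee_rot"]);p=np.array(s["tcp_pos"]);print(s["clock"],p.round(4),np.round(s["joints"],3))
def top(c,lo=.098,hi=.109):
    W=cloud(c);k=((W[...,2]>lo)&(W[...,2]<hi)&(c["range_z"]>0)&(np.hypot(W[...,0]-.585,W[...,1]+.009)<.05))
    v,u=np.where(k)
    if len(u)<30: return None
    (cx,cy),r=cv2.minEnclosingCircle(np.stack([u,v],1).astype(np.float32));return W[k].mean(0),len(u),ray(c,cx,cy,.104),ray(c,u.mean(),v.mean(),.104)
for n in sys.argv[1:]:
    c=bot.read_camera(n);save(c,n+"%d"%(s["clock"]*100))
    t=top(c);print(n,t)
    if t: print("tool shift units to xy",((R.T@(t[0]-p))*10).round(3))
    for l in ("cap","mat"):
        for m in bot.tip_of(c,l): print(l,m["p"],ray(c,*m["position"],.068 if l=="cap" else 0).round(4))
E
python3 cp.py wrist top scene; ls pics
```

```text
2.2167 [ 0.5166 -0.094   0.2311] [-0.406  0.337  1.366 -0.     1.439  0.804]
wrist (array([ 0.58711217, -0.00876419,  0.10393563]), 3120, array([ 0.5870049, -0.008483 ,  0.104    ]), array([ 0.58729925, -0.00870174,  0.104     ]))
tool shift units to xy [ 0.961 -0.548  1.271]
cap 0.64 [ 0.5863 -0.0087  0.068 ]
mat 0.7 [0.4515 0.0482 0.    ]
top (array([ 0.58327316, -0.00820579,  0.1033115 ]), 609, array([ 0.58311333, -0.00817959,  0.104     ]), array([ 0.58309758, -0.00820007,  0.104     ]))
tool shift units to xy [ 0.927 -0.567  1.278]
cap 0.91 [ 0.591  -0.0045  0.068 ]
mat 0.94 [0.4446 0.0497 0.    ]
scene (array([ 0.58647222, -0.01014631,  0.10340748]), 619, array([ 0.58696941, -0.01159256,  0.104     ]), array([ 0.58671169, -0.01057633,  0.104     ]))
tool shift units to xy [ 0.95  -0.537  1.277]
cap 0.65 [ 0.5831 -0.0067  0.068 ]
mat 0.64 [0.4607 0.0352 0.    ]
both.png
scene0.png
scene221.png
top0.png
top221.png
wrist221.png
```

move_arm --targets '[[[0.3, -0.18, 0], [0, 0, 0], 1], [[0.6, -0.36, 0], [0, 0, 0], 1], [[0.95, -0.55, 0], [0, 0, 0], 1], [[0.95, -0.55, 0.1], [0, 0, 0], 1], [[0.95, -0.55, 0.3], [0, 0, 0], 1]]'

```text
clock: 3.08
tcp_pos: [0.5874, -0.0093, 0.2024]
ee_rot: [[0.936, 0.353, 0.004], [0.353, -0.936, -0.001], [0.004, 0.002, -1.0]]
force: [1.2, -0.2, -0.3]
gripper_width: 0.0854
```

move_arm --targets '[[[0, 0, 0.2], [0, 0, 0], 1], [[0, 0, 0.4], [0, 0, 0], 1], [[0, 0, 0.4], [0, 0, 0], 1], [[0, 0, 0.4], [0, 0, 0], 1]]'

```text
clock: 3.42
tcp_pos: [0.5855, -0.0108, 0.1611]
ee_rot: [[0.937, 0.35, -0.002], [0.35, -0.937, 0.0], [-0.001, -0.001, -1.0]]
force: [-0.6, 0.7, 0.1]
gripper_width: 0.0854
```

```bash
python3 cp.py wrist scene; ls pics
```

```text
3.4167 [ 0.5855 -0.0108  0.1611] [-0.22   0.5    1.309 -0.     1.334  0.993]
wrist (array([ 0.58829289, -0.00758179,  0.10396558]), 3721, array([ 0.58903036, -0.00746993,  0.104     ]), array([ 0.58852063, -0.00749805,  0.104     ]))
tool shift units to xy [ 0.038 -0.02   0.571]
cap 0.91 [ 0.5862 -0.011   0.068 ]
scene (array([ 0.59275016, -0.01260826,  0.10320592]), 386, array([ 0.5867042 , -0.01117541,  0.104     ]), array([ 0.59299357, -0.0131436 ,  0.104     ]))
tool shift units to xy [0.063 0.043 0.579]
cap 0.69 [ 0.5857 -0.0052  0.068 ]
mat 0.58 [0.4504 0.0464 0.    ]
both.png
scene0.png
scene221.png
scene341.png
top0.png
top221.png
wrist221.png
wrist341.png
```

View pics/wrist341.png

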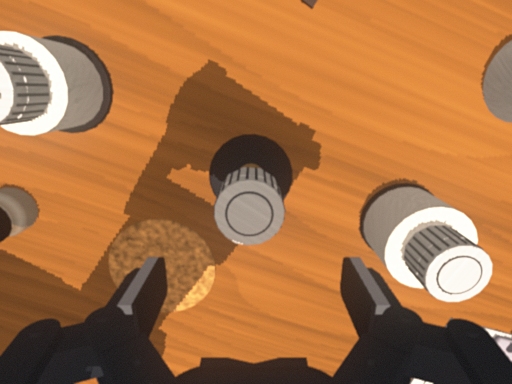

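View pics/scene341.png

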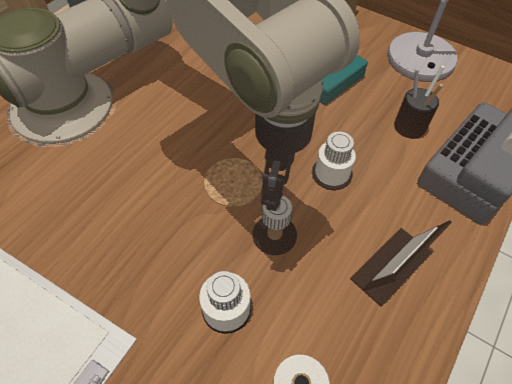

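The wrist picture shows the middle cap at (249,213), centred between the fingers, with the mat at (165,260). Nothing obstructs the jaws. Descending to a TCP height of about 0.075.

move_arm --targets '[[[0.03, -0.015, 0.2], [0, 0, 0], 1], [[0.03, -0.015, 0.4], [0, 0, 0], 1], [[0.03, -0.015, 0.6], [0, 0, 0], 1], [[0.03, -0.015, 0.75], [0, 0, 0], 1], [[0.03, -0.015, 0.86], [0, 0, 0], 1]]' --grip_force 50

```text
clock: 4.13
tcp_pos: [0.5878, -0.008, 0.0743]
ee_rot: [[0.937, 0.35, -0.001], [0.35, -0.937, 0.0], [-0.001, -0.0, -1.0]]
force: [-0.3, -1.3, 0.2]
gripper_width: 0.0856
```

move_arm --targets '[[[0, 0, 0], [0, 0, 0], 0.6], [[0, 0, 0], [0, 0, 0], 0.6], [[0, 0, 0], [0, 0, 0], 0.4]]' --grip_force 50

```text
clock: 4.38
tcp_pos: [0.5886, -0.0082, 0.0764]
ee_rot: [[0.937, 0.35, 0.002], [0.35, -0.937, -0.0], [0.002, 0.001, -1.0]]
force: [-0.1, -0.3, 1.2]
gripper_width: 0.0602
```

```bash
python3 cp.py wrist scene; ls pics
```

```text
4.3833 [ 0.5886 -0.0082  0.0764] [-0.215  0.595  1.409  0.     1.136  0.998]
wrist (array([ 0.58986393, -0.00699522,  0.10388962]), 9939, array([ 0.59199072, -0.0078918 ,  0.104     ]), array([ 0.5902377 , -0.00685569,  0.104     ]))
tool shift units to xy [ 0.016 -0.006 -0.274]
cap 0.82 [ 0.5856 -0.0086  0.068 ]
scene (array([ 0.5960686 , -0.00815956,  0.10318019]), 122, array([ 0.5894912 , -0.01613917,  0.104     ]), array([ 0.59636178, -0.00866884,  0.104     ]))
tool shift units to xy [ 0.07   0.026 -0.267]
cap 0.79 [ 0.5861 -0.0088  0.068 ]
mat 0.58 [0.4513 0.0431 0.    ]
both.png
scene0.png
scene221.png
scene341.png
scene438.png
top0.png
top221.png
wrist221.png
wrist341.png
wrist438.png
```

View pics/wrist438.png

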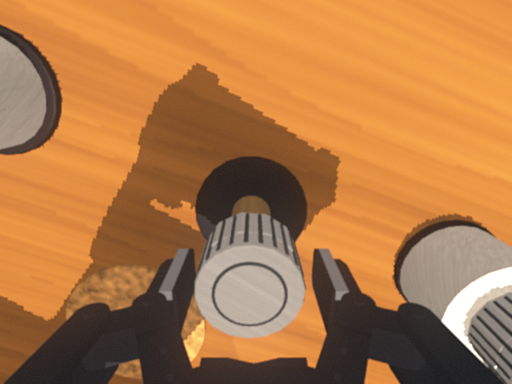

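move_arm --targets '[[[0, 0, 0], [0, 0, 0], -1], [[0, 0, 0], [0, 0, 0], -1], [[0, 0, 0], [0, 0, 0], -1], [[0, 0, 0], [0, 0, 0], -1]]' --grip_force 50

```text
clock: 5.02
tcp_pos: [0.5882, -0.0081, 0.0759]
ee_rot: [[0.937, 0.35, 0.001], [0.35, -0.937, -0.0], [0.001, 0.0, -1.0]]
force: [-1.0, 0.8, 5.3]
gripper_width: 0.0482
```

The picture shows the cap (250,290) squarely between the pads, and the grip has closed at 48 mm. Turning it anticlockwise, which is negative about the tool's z.

move_arm --targets '[[[0, 0, 0], [0, 0, -0.05], -1], [[0, 0, 0], [0, 0, -0.1], -1], [[0, 0, 0], [0, 0, -0.15], -1], [[0, 0, 0], [0, 0, -0.2], -1]]' --grip_force 70

```text
clock: 5.35
tcp_pos: [0.5887, -0.0078, 0.076]
ee_rot: [[0.78, 0.626, 0.002], [0.626, -0.78, 0.0], [0.002, 0.001, -1.0]]
force: [1.0, 0.7, 5.0]
gripper_width: 0.0484
```

```bash
python3 -c "
from h import *
s=bot.sense();print(s['force'],s['wrist_torque'],s['joints'])"
```

```text
[1.03182771 0.67176695 5.01154043] [ 0.32165242 -0.10156041  0.00452328] [-2.14531076e-01  5.96060446e-01  1.40915538e+00  7.63327209e-04
  1.13433583e+00  6.80164358e-01]
```

move_arm --targets '[[[0, 0, 0], [0, 0, -0.05], -1], [[0, 0, 0], [0, 0, -0.1], -1], [[0, 0, 0], [0, 0, -0.15], -1], [[0, 0, 0], [0, 0, -0.2], -1], [[0, 0, 0], [0, 0, -0.25], -1]]'

```text
clock: 5.77
tcp_pos: [0.5887, -0.0072, 0.076]
ee_rot: [[0.482, 0.876, 0.002], [0.876, -0.482, 0.001], [0.002, 0.001, -1.0]]
force: [-0.0, 5.5, 5.5]
gripper_width: 0.0481
```

move_arm --targets '[[[0, 0, 0], [0, 0, -0.05], -1], [[0, 0, 0], [0, 0, -0.1], -1], [[0, 0, 0], [0, 0, -0.15], -1], [[0, 0, 0], [0, 0, -0.2], -1]]'

```text
clock: 6.1
tcp_pos: [0.5883, -0.0068, 0.076]
ee_rot: [[0.187, 0.982, 0.001], [0.982, -0.187, 0.002], [0.002, 0.001, -1.0]]
force: [-1.0, 6.4, 7.1]
gripper_width: 0.048
```

move_arm --targets '[[[0, 0, 0], [0, 0, -0.06], -1], [[0, 0, 0], [0, 0, -0.12], -1], [[0, 0, 0], [0, 0, -0.18], -1], [[0, 0, 0], [0, 0, -0.18], -1]]'

```text
clock: 6.43
tcp_pos: [0.5878, -0.0068, 0.076]
ee_rot: [[-0.096, 0.995, -0.0], [0.995, 0.096, 0.002], [0.002, 0.0, -1.0]]
force: [-3.2, 5.2, 8.2]
gripper_width: 0.0483
```

```bash
python3 -c "
from h import *
s=bot.sense();print(s['force'],s['wrist_torque'],s['joints'],s['ee_rot'])
c=bot.read_camera('wrist');save(c,'w_turn')"
```

```text
[-3.1529445   5.18874867  8.20790292] [0.93522181 0.60836016 0.0420537 ] [-0.21359693  0.59554355  1.41026893  0.00208453  1.13632141 -0.31056582] [[-9.59429949e-02  9.95386822e-01 -1.27304365e-04]
 [ 9.95384889e-01  9.59430596e-02  1.96244079e-03]
 [ 1.96560167e-03  6.15656048e-05 -9.99998066e-01]]
```

View pics/w_turn.png

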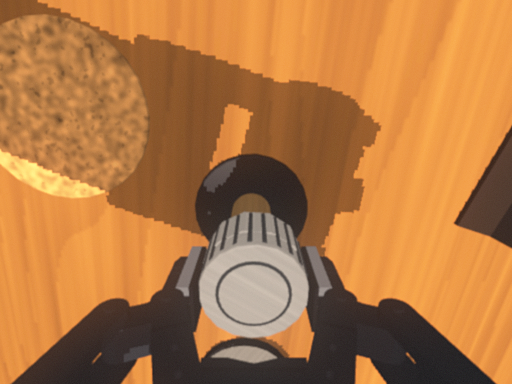

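The flutes and brushing look the same relative to the gripper after the turn, at about 1.31 rad, so the cap turned with it. Lifting gently and watching the force.

move_arm --targets '[[[0, 0, -0.02], [0, 0, 0], -1], [[0, 0, -0.04], [0, 0, 0], -1], [[0, 0, -0.06], [0, 0, 0], -1], [[0, 0, -0.06], [0, 0, 0], -1]]'

```text
clock: 6.82
tcp_pos: [0.5872, -0.0078, 0.081]
ee_rot: [[-0.091, 0.996, -0.002], [0.996, 0.091, 0.001], [0.001, -0.002, -1.0]]
force: [-5.0, 2.1, -0.4]
gripper_width: 0.048
```

Free, with no upward resistance past the 2 mm of play. Lifting on, straight up.

move_arm --targets '[[[0, 0, -0.1], [0, 0, 0], -1], [[0, 0, -0.2], [0, 0, 0], -1], [[0, 0, -0.3], [0, 0, 0], -1], [[0, 0, -0.4], [0, 0, 0], -1], [[0, 0, -0.4], [0, 0, 0], -1]]'

```text
clock: 7.23
tcp_pos: [0.5897, -0.0085, 0.1246]
ee_rot: [[-0.091, 0.996, 0.006], [0.996, 0.091, -0.001], [-0.002, 0.006, -1.0]]
force: [0.1, 0.4, -1.5]
gripper_width: 0.0483
```

```bash
cat > m.py <<'E'
from h import *
s=bot.sense();R=np.array(s["ee_rot"]);p=np.array(s["tcp_pos"]);print(s["clock"],p.round(4),np.round(s["force"],1),s["gripper_width"])
for n in ("wrist","top","scene"):
    c=bot.read_camera(n);save(c,"L_"+n+"%d"%(s["clock"]*100));W=cloud(c)
    for m in bot.masks_of(c,"mat")[:2]:
        k=(m["pixels"]&(abs(W[...,2]-.005)<.006)).astype(np.uint8)
        if k.sum()<50: continue
        ct=max(cv2.findContours(k,0,2)[0],key=cv2.contourArea);e=cv2.fitEllipse(cv2.convexHull(ct))
        print(n,"mat",round(m["p"],2),W[k>0].mean(0).round(4),ray(c,*e[0],.005).round(4),(np.ptp(W[k>0],axis=0)).round(3))
    for m in bot.masks_of(c,"cap")[:1]:
        k=m["pixels"]&(W[...,2]>.05);print("cap",m["p"],np.percentile(W[k],[3,97],axis=0).round(3).tolist())
    for m in bot.tip_of(c,"mat")[:1]: print("tip",ray(c,*m["position"],0).round(4))
E
python3 m.py;ls pics
```

```text
7.2333 [ 0.5897 -0.0085  0.1246] [ 0.1  0.4 -1.5] 0.04828550620222718
wrist mat 0.92 [0.4511 0.0517 0.0048] [0.4511 0.0529 0.005 ] [0.123 0.122 0.008]
cap 0.56 [[0.568, -0.03, 0.123], [0.611, 0.014, 0.154]]
tip [0.4501 0.0503 0.    ]
scene mat 0.71 [0.448  0.0381 0.0046] [0.4502 0.0411 0.005 ] [0.118 0.113 0.009]
cap 0.93 [[0.566, -0.035, 0.117], [0.611, 0.005, 0.15]]
tip [0.4532 0.0417 0.    ]
L_scene723.png
L_top723.png
L_wrist723.png
both.png
scene0.png
scene221.png
scene341.png
scene438.png
top0.png
top221.png
w_turn.png
wrist221.png
wrist341.png
wrist438.png
```

The cap is clear and held, with its rim at about 0.117 m. Moving it over the mat centre (0.450, 0.049).

move_arm --targets '[[[0.1, -0.18, 0], [0, 0, 0], -1], [[0.22, -0.42, 0], [0, 0, 0], -1], [[0.35, -0.66, 0], [0, 0, 0], -1]]'

```text
clock: 8.08
tcp_pos: [0.5184, 0.0209, 0.121]
ee_rot: [[-0.09, 0.996, -0.0], [0.996, 0.09, 0.0], [0.0, -0.0, -1.0]]
force: [0.5, 0.2, -1.6]
gripper_width: 0.0482
```

move_arm --targets '[[[0.13, -0.24, 0], [0, 0, 0], -1], [[0.25, -0.48, 0], [0, 0, 0], -1], [[0.35, -0.66, 0], [0, 0, 0], -1], [[0.35, -0.66, 0], [0, 0, 0], -1], [[0.35, -0.66, 0], [0, 0, 0], -1]]'

```text
clock: 8.5
tcp_pos: [0.4501, 0.0499, 0.1217]
ee_rot: [[-0.091, 0.996, 0.001], [0.996, 0.091, -0.0], [-0.0, 0.001, -1.0]]
force: [0.6, 0.2, -1.5]
gripper_width: 0.0482
```

```bash
python3 m.py;ls pics|grep L_
```

```text
8.5 [0.4501 0.0499 0.1217] [ 0.6  0.2 -1.5] 0.04820991668703792
wrist mat 0.69 [0.4497 0.0606 0.005 ] [0.4504 0.053  0.005 ] [0.121 0.106 0.008]
cap 0.65 [[0.429, 0.028, 0.12], [0.471, 0.073, 0.151]]
tip [0.4513 0.0479 0.    ]
scene mat 0.56 [0.4515 0.0461 0.0046] [0.4519 0.0452 0.005 ] [0.12  0.121 0.009]
cap 0.93 [[0.43, 0.022, 0.116], [0.474, 0.061, 0.151]]
tip [0.459  0.0403 0.    ]
L_scene723.png
L_scene850.png
L_top723.png
L_top850.png
L_wrist723.png
L_wrist850.png
```

move_arm --targets '[[[0, 0, 0.2], [0, 0, 0], -1], [[0, 0, 0.45], [0, 0, 0], -1], [[0, 0, 0.7], [0, 0, 0], -1], [[0, 0, 0.9], [0, 0, 0], -1], [[0, 0, 1.0], [0, 0, 0], -1]]'

```text
clock: 9.52
tcp_pos: [0.4494, 0.0498, 0.0193]
ee_rot: [[-0.091, 0.996, -0.003], [0.996, 0.091, 0.0], [0.001, -0.003, -1.0]]
force: [-0.6, 0.5, -0.3]
gripper_width: 0.0484
```

move_arm --targets '[[[0, 0, 0.02], [0, 0, 0], -1], [[0, 0, 0.04], [0, 0, 0], -1], [[0, 0, 0.05], [0, 0, 0], -1], [[0, 0, 0.05], [0, 0, 0], -1]]'

```text
clock: 9.85
tcp_pos: [0.4507, 0.0497, 0.0169]
ee_rot: [[-0.091, 0.996, 0.001], [0.996, 0.091, -0.0], [-0.0, 0.001, -1.0]]
force: [-0.7, -0.7, -1.2]
gripper_width: 0.0482
```

move_arm --targets '[[[0, 0, 0.01], [0, 0, 0], -1], [[0, 0, 0.02], [0, 0, 0], -1], [[0, 0, 0.02], [0, 0, 0], -1]]'

```text
clock: 10.1
tcp_pos: [0.4504, 0.0497, 0.0145]
ee_rot: [[-0.091, 0.996, 0.001], [0.996, 0.091, -0.0], [-0.0, 0.001, -1.0]]
force: [-0.0, -0.2, -1.0]
gripper_width: 0.0486
```

move_arm --targets '[[[0, 0, 0.01], [0, 0, 0], -1], [[0, 0, 0.01], [0, 0, 0], -1], [[0, 0, 0.01], [0, 0, 0], -1]]'

```text
clock: 10.35
tcp_pos: [0.4503, 0.0497, 0.0133]
ee_rot: [[-0.091, 0.996, 0.0], [0.996, 0.091, -0.0], [-0.0, 0.0, -1.0]]
force: [-0.3, -0.0, -1.6]
gripper_width: 0.0486
```

move_arm --targets '[[[0, 0, 0.01], [0, 0, 0], -1], [[0, 0, 0.01], [0, 0, 0], -1], [[0, 0, 0.01], [0, 0, 0], -1]]'

```text
clock: 10.6
tcp_pos: [0.4503, 0.0497, 0.013]
ee_rot: [[-0.091, 0.996, 0.001], [0.996, 0.091, -0.0], [-0.0, 0.001, -1.0]]
force: [-1.6, -0.1, 9.2]
gripper_width: 0.0482
```

```bash
python3 m.py
```

```text
10.6 [0.4503 0.0497 0.013 ] [-1.6 -0.1  9.2] 0.04824111964420036
wrist mat 0.55 [0.4483 0.0738 0.005 ] [0.4499 0.0558 0.005 ] [0.123 0.117 0.01 ]
cap 0.93 [[0.443, 0.133, 0.156], [0.443, 0.133, 0.156]]
tip [ 0.5892 -0.003   0.    ]
scene mat 0.78 [0.4588 0.028  0.0045] [0.4521 0.0447 0.005 ] [0.12  0.107 0.01 ]
cap 0.85 [[0.766, -0.351, 0.722], [0.766, -0.351, 0.722]]
tip [0.4526 0.0377 0.    ]
```

Contact: a gentle 9 N at TCP 0.013, where the rim should meet the mat. Releasing and retreating.

move_arm --targets '[[[0, 0, 0], [0, 0, 0], 0.3], [[0, 0, 0], [0, 0, 0], 0.6], [[0, 0, 0], [0, 0, 0], 0.8], [[0, 0, 0], [0, 0, 0], 0.8], [[0, 0, 0], [0, 0, 0], 0.8]]'

```text
clock: 11.62
tcp_pos: [0.4503, 0.0497, 0.0122]
ee_rot: [[-0.091, 0.996, -0.0], [0.996, 0.091, 0.0], [0.0, -0.0, -1.0]]
force: [1.0, -0.2, -0.3]
gripper_width: 0.0767
```

move_arm --targets '[[[0, 0, -0.1], [0, 0, 0], 0.8], [[0, 0, -0.3], [0, 0, 0], 0.8], [[0, 0, -0.5], [0, 0, 0], 0.8], [[0, 0, -0.75], [0, 0, 0], 0.8], [[0, 0, -1], [0, 0, 0], 0.8]]'

```text
clock: 12.03
tcp_pos: [0.4499, 0.0497, 0.1132]
ee_rot: [[-0.091, 0.996, -0.001], [0.996, 0.091, 0.0], [0.0, -0.001, -1.0]]
force: [0.9, -1.0, -0.4]
gripper_width: 0.0771
```

move_arm --targets '[[[0, 0, -0.3], [0, 0, 0], 0.8], [[0, 0, -0.6], [0, 0, 0], 0.8], [[0, 0, -0.6], [0, 0, 0], 0.8], [[0, 0, -0.6], [0, 0, 0], 0.8]]'

```text
clock: 12.37
tcp_pos: [0.4507, 0.0497, 0.1734]
ee_rot: [[-0.091, 0.996, 0.003], [0.996, 0.091, -0.0], [-0.001, 0.003, -1.0]]
force: [-0.7, -1.2, 0.4]
gripper_width: 0.077
```

```bash
python3 m.py; python3 - <<'E'
from h import *
for n in ("wrist","scene"):
    c=bot.read_camera(n);W=cloud(c);k=(abs(W[...,2]-.041)<.005)&(np.hypot(W[...,0]-.45,W[...,1]-.05)<.06)
    print(n,W[k].mean(0),np.ptp(W[k],axis=0),k.sum()); save(c,"end_"+n)
import cv2
cv2.imwrite("pics/end.png",np.hstack([cv2.resize(cv2.imread("pics/end_%s.png"%n),(400,300)) for n in ("wrist","scene")]))
E
```

```text
12.3667 [0.4507 0.0497 0.1734] [-0.7 -1.2  0.4] 0.07704942395281376
wrist mat 0.82 [0.4503 0.0547 0.005 ] [0.4506 0.0521 0.005 ] [0.12  0.119 0.011]
cap 0.87 [[0.443, 0.133, 0.316], [0.443, 0.133, 0.316]]
top mat 0.34 [ 0.5851 -0.0083  0.007 ] [ 0.5847 -0.0085  0.005 ] [0.075 0.082 0.009]
scene mat 0.98 [0.4559 0.0396 0.0046] [0.4519 0.0448 0.005 ] [0.118 0.119 0.01 ]
cap 0.61 [[0.766, -0.351, 0.722], [0.766, -0.351, 0.722]]
tip [0.4508 0.0389 0.    ]
wrist [0.45077166 0.04879312 0.04116617] [0.05075655 0.0492962  0.00761958] 2146
scene [0.45107745 0.04543755 0.04057612] [0.04871949 0.05125098 0.00762478] 429
```

View pics/end.png

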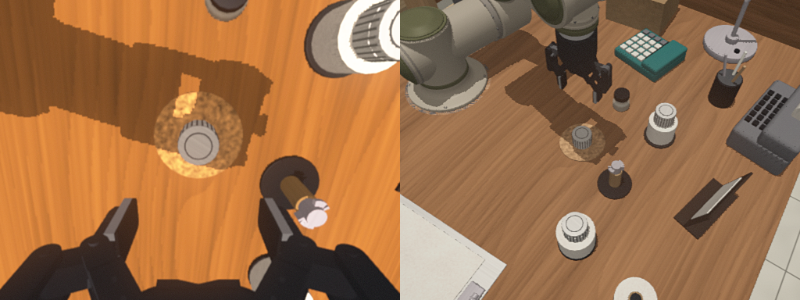

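The pictures show the cap upright in the middle of the mat (wrist 198,145; scene 582,135). The bare steel neck is exposed on the middle spindle (wrist 315,212), and the gripper is clear of everything.

```bash
python3 -c "
from plant import bot
print(bot.finish_job())"
```

```text
the job is handed in; nothing more can be done
None
```

The cap of the run-out middle spindle is off and standing open side down near the centre of the cork mat. I handed the job in at about 12.5 s of the 42 s allowed.

- **Unscrewing:** I gripped the cap from above and turned it anticlockwise about 1.31 rad at constant height. It then lifted with no resistance, and I raised it about 48 mm straight up before moving sideways.
- **Placing:** I lowered the cap until it touched the mat at about 9 N, then opened the jaws and backed straight up. The highest wrist force I read was about 9–10 N.
- **Final checks:** The cap's top is at 0.041 m, as it should be on a 5 mm mat, and about 50 mm across, so it stands upright. Its centre is at about (0.451, 0.047–0.049), within about 4 mm of the mat's centre, which leaves more than 30 mm of mat all round. The bare neck is visible on the spindle and the gripper was clear of everything.
- **Disagreements:** The cameras differed by 2–8 mm on the mat's and the cap's positions, and the part-hidden views were worst. Some network cap and mat detections late on were clearly wrong, so I did not use them. None of this matters next to the margin on the mat.

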